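# Seat the valve disc and swing the keeper over it

## Robot

A 7-joint arm with a two-finger parallel gripper is mounted at the origin on the work surface. World frame = base frame: x ahead of the robot, y to its left, z up, the work surface at z = 0. Lengths are in m, angles in rad, forces in N, time in s.
With the tool pointing down it reaches from about 0.4 to 0.9 m from the base axis. Payload 5.6 kg.
Tool frame: the origin (TCP) lies midway between the tips of the shut fingers; the grasp point (between the pads) lies 19 mm behind it; y points along the fingers, z is the direction in which the jaws open and shut, and the axes are right-handed (so a half turn about y gives the same grasp; the last joint's range is limited). The gripper opens to 92 mm and grips with 3 to 60 N. Pads are 20 mm wide; open, the fingers measure 128 mm over their backs; the gripper's body (75 mm by 189 mm) begins 69 mm behind the grasp point.
Start: joints at [-1.329, 0.468, -0.012, 1.603, 0.006, 1.071, -0.056], TCP at [0.183, 0.624, 0.215] pointing down, gripper open.
Joint ranges: [-2.53, 2.53], [-0.31, 2.02], [-1.57, 1.55], [0.28, 2.44], [-1.29, 4.43], [0.15, 1.84], [-2.92, 2.92]. Speed limits (rad/s): [2.57, 2.57, 3.14, 3.14, 3.14, 3.14, 3.14].

## Interface

Orientations are given as a 3x3 rotation matrix whose columns are the frame's x, y, z axes.
In Python, from station import env, effector, solver, viewer, workorder, search_frame, tip_of gives the robot as it stands. Calls block until the motion is done:
- env.reach(position, orientation): joint-space move of the TCP to a pose.
- env.movel(position, frame=None, rate=0.15): straight line of the TCP; frame=None keeps the orientation; rate is the mean speed in m/s.
- env.goto_joints(angles): joint-space move.
- effector.release() and effector.grasp(squeeze=None): open the fingers fully, or close them until they stop; squeeze is the grip in N (None keeps the last).
- env.pause(seconds).
- solver.inverse_kinematics(position, orientation): joint angles nearest the present ones, or None.
- env.sense(): the state.
- viewer.read_camera(name): name is "scene" or "top"; returns (picture, depth): 400x640x3 uint8, red, green, blue; 400x640 float32, m along the optical axis (not along the pixel's ray), 0 where there is no reading.
- viewer.camera_info(name): a dict with "intrinsics" (3x3 intrinsics, pixels), "dist_coeffs" ([k1, k2, p1, p2, k3] as OpenCV has them; the pictures are not rectified), "eye" and "rotation" of the camera in the world. Camera axes: x right, y up, looking along -z (the intrinsics and any distortion apply to the point x, -y, -z); pixel columns grow to the right and rows downward; lengths in m; the calibration is good to about 2 mm. A picture is of the moment at which its call begins. camera_info takes no time and is no camera call.
A pose or a line that the arm cannot do raises env.PlanningError and nothing moves.
- workorder.finish_job(): hands the job in, once; it reports no verdict.
Trained networks look in the newest picture that a camera, given by its name, has taken for a name from the list of things; names that differ only in an ending like _2 or _b are one class to them, and where a whole thing is asked for, a point or a joint stands for the part that bears it (a point fixed in the world has none). Each returns a list of dicts, best first, with "score" (0 to 1); they miss things now and then, are a little off and sometimes report something else, mostly with a low value. They report only what shows in the picture. A call takes as long as a camera call. They do not tell look-alikes from the thing itself.
- search_frame(camera, name): "at" ([x, y, z] in m, in world coordinates, good to about 4 mm: the middle of the surface that is visible of it).
- tip_of(camera, name): "at" ([x, y, z] in m, in world coordinates, good to about 4 mm: a listed point, or the origin of a listed thing).
The state is a dict: "t": time; "joint_positions": joint angles; "joint_velocities": joint speeds; "tau": joint torques, N m; "ee_pos": TCP position; "tcp_rot": TCP orientation; "wrist_force": force on the tool from outside, world axes, zero at the start; "moment": the same for the moment, N m; "gripper_width": finger opening in m.
Only numpy, scipy, OpenCV 4.12 (cv2) and the standard library are available. Lean on these libraries where they do the work, as an engineer would, in place of code of your own. Each camera call takes 0.05 s, during which the arm holds its last target.

## Task

Push the loose brass disc across the flat top of the valve body with the fingertips until it drops into the round recess and lies flat at the bottom, then push the keeper arm round by its upright knob until the arm lies across the middle of the disc. Only push: do not lift the disc or stand it on edge, do not push it off the valve body, and leave the nut, the brass fitting, the spanner and the oil bottle where they are.

Things in the scene. Friction and masses are not known exactly. Their poses are not given: they have to be found in the camera images.
- valve: Fixed steel valve body, a block 170 mm (own x) by 270 mm (own y) at its foot and 60 mm high. Its flat machined top, 160 mm by 260 mm, is at 60 mm above the work surface and centred on the block. Origin: centre of the underside; z up.
- recess (a point): Centre of the mouth of the round recess in the valve body's top, level with the top face; axes as the valve body's. The recess is 48 mm across and 9 mm deep with a flat bottom (the dark spot in its middle is only a mark, not a hole). It lies 20 mm to the -y side of the top's centre.
- disc: Loose brass disc, 44 mm across, 8 mm thick, about 100 g, at first lying flat on the valve body's top on the +y side of the recess (valve frame). Origin: centre of its underside; z is its axis. Seated, its top is 1 mm below the valve body's top face.
- disc_center (a point): Centre of the brass disc, half-way up (4 mm above its underside).
- keeper (a joint): Swing of the keeper, a dark flat steel arm 14 mm wide that turns about a vertical pivot on the valve body's top and stays where it is left (stiff, about 0.08 N m, no spring). Rad: at 0 the arm points along the valve's +y, across the recess's centre; positive values are swung clockwise seen from above, towards the valve's +x (at 1.57 it points along +x). Travel -0.6 to 1.9, no stop at 0; at first 1.0 to 1.7.
- keeper_pivot (a point): Centre of the keeper's pivot, at the height of the valve body's top face, 65 mm to the -y side of the recess; axes as the valve body's. The arm reaches 76 mm from here, its underside 2 mm and its top 8 mm above the top face; a 20 mm round boss here is 11 mm high.
- keeper_knob (a point): Top centre of the keeper's upright steel knob, a pin 10 mm in diameter on the arm, 65 mm from the pivot; it stands from the arm's top (8 mm above the valve body's top face) up to 36 mm above that face.
- nut: Loose dark hex nut, 27 mm across corners, 13 mm high, on the valve body's top in the corner at valve -x, -y; leave alone. Origin: centre of its underside.
- fitting: Brass stepped pipe fitting standing on the work surface beyond the valve body's +y end, 60 mm across its foot and 65 mm high; leave alone. Origin: centre of its underside.
- spanner: Steel spanner, 200 mm long, lying flat on the work surface on the valve's +x side; leave alone. Its own x runs along it.
- oil: Small grey oil bottle, 48 mm across, 85 mm high, standing on the work surface beyond the valve body's -y end; leave alone. Origin: centre of its underside.
Mind the look-alikes: they are no part of the job. There is more than one size of the disc; the one meant has the size given above.

How it is judged:
On the way, in this order (a step that is already met when the one before it is completed fails the run):
1. the disc lies flat in the recess (horizontal distance between disc_center and recess below 0.004 m and z of disc_center in the frame of recess below -0.003 m and angle between disc's own z axis and vertical below 0.06 rad), for 0.2 s.
2. the keeper lies across the seated disc (all of step 1 and value of joint keeper between -0.2 and 0.2 rad), for 0.2 s.
At the end, for the whole second after the job is handed in: The disc lies flat (within 0.06 rad) in the recess, its centre within 4 mm of the recess's axis and its mid-height at least 3 mm below the top face; the keeper stands within 0.2 rad of 0, across the disc; both at rest (all of step 2 and linear speed of disc below 0.01 m/s and velocity of joint keeper between -0.05 and 0.05 rad/s); the robot touches nothing.
It fails at once if the disc is lifted (its centre more than 15 mm above the valve body's top) (z of disc_center in the frame of recess above 0.015 m).
It fails at once if the disc is stood on edge (tilted over 0.8 rad) (angle between disc's own z axis and vertical above 0.8 rad).
It fails at once if the disc is pushed off the valve body (height (world z) of disc_center below 0.04 m).
It fails at once if the nut, brass fitting, spanner or oil bottle is moved more than 15 mm (distance of any of nut, fitting, spanner, oil from where it was at the start of the episode above 0.015 m).
It also fails if it takes over 48 s, if anything falls off the work surface, if the arm or the gripper's body presses on something with over 40 N, if the wrist force passes 120 N, or if a joint passes its speed limit or range.

## Working session

There is one attempt and no reset: what is moved stays moved. The work goes in short steps, each a Python script; the robot and the scene stay as the last script left them, time stands still between calls to the robot, and variables do not carry over. Pictures are saved under pics/ and viewed, and the job is handed in when it is done.

```bash
ls; mkdir -p pics; python3 - <<'E'
from station import *
import cv2
for c in ["scene","top"]:
    p,d=viewer.read_camera(c); cv2.imwrite(f"pics/{c}0.png",p[:,:,::-1])
    i=viewer.camera_info(c); print(c,i)
    for n in ["valve","disc","recess","keeper_pivot","keeper_knob","nut","fitting"]:
        for f in (tip_of,):
            print(n,[(x["at"],round(x["score"],2)) for x in f(c,n)][:4])
print(env.sense())
E
```

```text
pics
scene {'intrinsics': array([[499.15096225,   0.        , 322.21181569],
       [  0.        , 499.15096225, 207.72373631],
       [  0.        ,   0.        ,   1.        ]]), 'dist_coeffs': array([-0.07155752,  0.        ,  0.        ,  0.        ,  0.        ]), 'eye': array([1.08127694, 0.2728175 , 0.80575413]), 'rotation': array([[-0.36958403, -0.73085822,  0.57380651],
       [ 0.92904476, -0.27945842,  0.24244344],
       [-0.01683672,  0.62269516,  0.78228337]])}
valve [([0.5399, -0.0449, -0.0011], 0.65)]
disc [([0.3557, -0.0153, -0.0004], 0.98), ([0.5718, 0.0237, 0.0572], 0.92), ([0.7099, 0.1633, -0.0013], 0.53), ([0.496, -0.2886, -0.003], 0.35)]
recess [([0.5378, -0.0685, 0.0594], 0.65)]
keeper_pivot [([0.5269, -0.1295, 0.0609], 0.8), ([0.5734, 0.0257, 0.0674], 0.51)]
keeper_knob [([0.5883, -0.1304, 0.0962], 0.66), ([0.4703, -0.1317, 0.0588], 0.17)]
nut [([0.4665, -0.1353, 0.0623], 0.64)]
fitting [([0.5678, 0.1848, 0.002], 0.96), ([0.5232, -0.1293, 0.0616], 0.61)]
top {'intrinsics': array([[423.41977081,   0.        , 322.7619139 ],
       [  0.        , 423.41977081, 1
[... 846 characters left out ...]
.07141929, -0.05627561]), 'joint_velocities': array([ 0.00056907, -0.00138906, -0.00044676,  0.00082333, -0.00071649,
        0.00068592,  0.00061597]), 'tau': array([ 7.25152931e-04, -5.20360422e+01, -1.22744773e-02, -2.44039178e+01,
       -5.67128405e-02,  1.11578961e-02,  1.88120521e-05]), 'ee_pos': array([0.18265759, 0.62382857, 0.21463619]), 'tcp_rot': array([[ 9.59704982e-01,  3.50834553e-05,  2.81009513e-01],
       [-2.81009515e-01,  7.94097006e-05,  9.59704979e-01],
       [ 1.13548855e-05, -9.99999996e-01,  8.60686700e-05]]), 'wrist_force': array([ 0.38064046, -0.61739107,  0.07887209]), 'moment': array([-0.02700125,  0.01943547,  0.03787621]), 'gripper_width': 0.0917770744580176}
```

View pics/scene0.png

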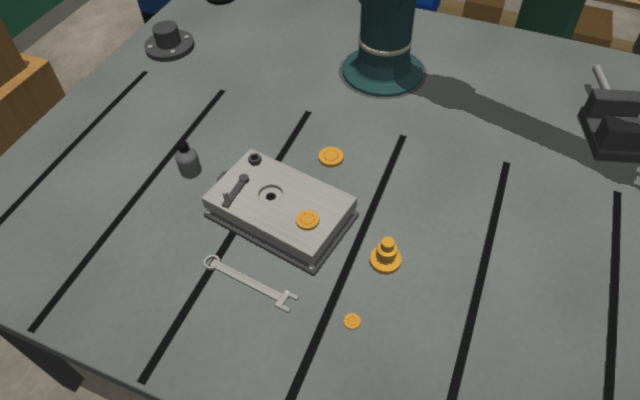

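View pics/top0.png

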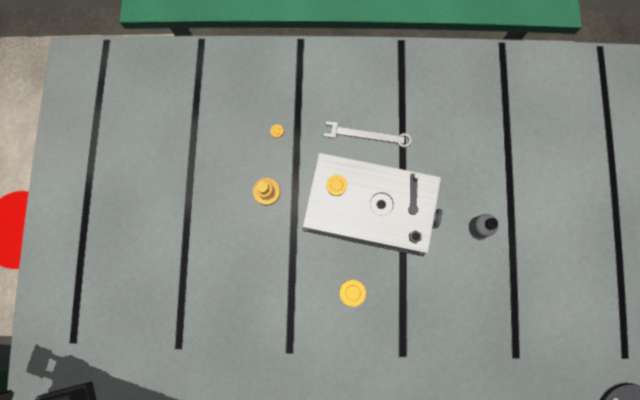

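The top view shows the right disc on the valve at (337,185), the recess at (381,204), and the keeper with its pivot at (414,209) and knob at (413,180). The scene view agrees. The discs at (353,293) and (277,131) are look-alikes lying on the table. Next I'll refine these positions.

```bash
cat > h.py <<'E'
from station import *
import numpy as np, cv2
def cloud(c):
    p,d=viewer.read_camera(c); i=viewer.camera_info(c); K=i["intrinsics"]
    v,u=np.mgrid[0:400,0:640]
    n=cv2.undistortPoints(np.stack([u,v],-1).reshape(-1,1,2).astype(np.float64),K,i["dist_coeffs"]).reshape(400,640,2)
    rays=np.stack([n[...,0],-n[...,1],-np.ones((400,640))],-1)@i["rotation"].T
    return p,d,rays,i["eye"]
def onplane(rays,eye,z): # world pts where pixel rays meet height z
    return eye+rays*((z-eye[2])/rays[...,2])[...,None]
def brass(p):
    h=cv2.cvtColor(p,cv2.COLOR_RGB2HSV); return (h[...,0]>12)&(h[...,0]<32)&(h[...,1]>130)&(h[...,2]>90)
def disc(c,near=(0.57,0.03),r=.06,ztop=.068):
    p,d,rays,eye=cloud(c); W=onplane(rays,eye,ztop)
    m=(brass(p)&(np.hypot(W[...,0]-near[0],W[...,1]-near[1])<r)).astype(np.uint8)
    n,l,s,_=cv2.connectedComponentsWithStats(m)
    if n<2: return None
    k=1+np.argmax(s[1:,4]); q=W[l==k]
    rect=cv2.minAreaRect(q[:,:2].astype(np.float32)*1000)
    return q.mean(0)[:2],rect,s[k,4]
E
python3 - <<'E'
from h import *
for c in ["scene","top"]:
    print(c,disc(c))
    p,d,rays,eye=cloud(c)
    P=eye+rays*d[...,None]
    m=(d>0)&(abs(P[...,2]-.06)<.006)&(abs(P[...,0]-.54)<.15)&(abs(P[...,1]+.046)<.2)
    n,l,s,_=cv2.connectedComponentsWithStats(m.astype(np.uint8)); k=1+np.argmax(s[1:,4]); m=(l==k)
    print("z top",np.median(P[m][:,2]))
    W=onplane(rays,eye,.06)
    print(cv2.minAreaRect(W[m][:,:2].astype(np.float32)*1000))
    g=cv2.cvtColor(p,cv2.COLOR_RGB2GRAY)
    # dark mark in recess
    mm=(g<90)&(np.hypot(W[...,0]-.5375,W[...,1]+.068)<.02)
    print("mark at z=.051",onplane(rays,eye,.051)[mm].mean(0),mm.sum())
    # depth recess
    mr=(d>0)&(P[...,2]<.055)&(np.hypot(W[...,0]-.5375,W[...,1]+.068)<.03)
    print("recess depth",mr.sum(),P[mr].mean(0))
    # keeper dark px
    mk=(P[...,2]>.078)&(P[...,2]<.105)&(np.hypot(P[...,0]-.525,P[...,1]+.1295)<.09)&(d>0)&~brass(p)
    print("knob pts",mk.sum(),P[mk].mean(0) if mk.any() else None)
    big=cv2.resize(p[130:270,180:480],None,fx=2.6,fy=2.6,interpolation=cv2.INTER_CUBIC); cv2.imwrite(f"pics/{c}1.png",big[:,:,::-1])
E
```

```text
scene (array([0.57625272, 0.02813089]), ((577.0079345703125, 28.378084182739258), (41.8521614074707, 41.097084045410156), 20.937664031982422), np.int32(337))
z top 0.05970317209722359
((542.2696533203125, -46.853515625), (263.3414306640625, 164.11404418945312), 79.37797546386719)
mark at z=.051 [ 0.53391557 -0.06982991  0.051     ] 62
recess depth 325 [ 0.53203249 -0.06994027  0.05091118]
knob pts 48 [ 0.59161337 -0.13210139  0.09016476]
top (array([0.57345741, 0.02713986]), ((573.2073364257812, 27.446290969848633), (37.91520309448242, 37.26967239379883), 1.0559278726577759), np.int32(292))
z top 0.059711466431082494
((541.2862548828125, -47.461212158203125), (260.908203125, 160.832275390625), 79.33723449707031)
mark at z=.051 [ 0.53778264 -0.06741943  0.051     ] 45
recess depth 399 [ 0.53878087 -0.06735755  0.0508728 ]
knob pts 30 [ 0.58975056 -0.13257907  0.09244774]
```

```bash
cat >> h.py <<'E'
REC=np.array([.5375,-.0673]); VY=np.array([.1846,.9828]); VX=np.array([.9828,-.1846]); PIV=REC-.065*VY
def ori(x):
    x=np.array([x[0],x[1],0.]);x/=np.linalg.norm(x); y=np.array([0,0,-1.]); return np.stack([x,y,np.cross(x,y)],1)
def P3(a,z): return [float(a[0]),float(a[1]),z]
E
python3 - <<'E'
from h import *
D=np.array([.5745,.0278]); u=(REC-D)/np.linalg.norm(REC-D)
best=None
for s in (1,-1):
    q=solver.inverse_kinematics(P3(D-u*.05,.16),ori(s*u)); print(s,q)
    q2=solver.inverse_kinematics(P3(REC-u*.03,.062),ori(s*u)); print(q2)
    if q is not None and (best is None or abs(q[6])<best[0]): best=(abs(q[6]),s)
s=best[1]
effector.grasp()
env.reach(P3(D-u*.05,.16),ori(s*u))
env.movel(P3(D-u*.05,.064))
print(s,env.sense()["t"],env.sense()["ee_pos"],env.sense()["wrist_force"],env.sense()["gripper_width"])
for c in ["scene","top"]:
    p,_=viewer.read_camera(c); 
    cv2.imwrite(f"pics/{c}2.png",cv2.resize(p[130:270,180:480],None,fx=2.6,fy=2.6,interpolation=cv2.INTER_CUBIC)[:,:,::-1]); print(disc(c))
E
```

```text
1 [-0.65615575  0.49110214  0.63042157  1.81774373 -0.34984918  0.94598367
 -0.24513081]
[-0.4408905   0.56511619  0.58061712  1.98777267 -0.46139501  0.7205807
  0.05155586]
-1 [-0.22155575  0.43785417  0.05249625  1.78840075 -0.02805189  0.91605695
  2.61363027]
[-0.0607394   0.50783176  0.0897347   1.96286509 -0.06989801  0.67379884
  2.84292668]
1 5.5833 [0.59331394 0.07437918 0.06466183] [ 0.15702707 -0.42884331 -0.73566571] 0.0008268859544915368
(array([0.53886621, 0.00500538]), ((538.2326049804688, 5.939813613891602), (11.188651084899902, 34.81719207763672), 68.0390396118164), np.int32(69))
(array([0.5743066 , 0.02727487]), ((574.2718505859375, 27.46831512451172), (40.03322219848633, 37.2700309753418), 1.1097344160079956), np.int32(290))
```

View pics/top2.png

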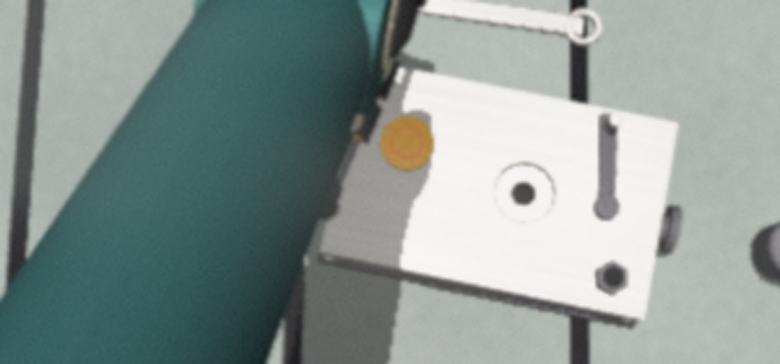

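View pics/scene2.png

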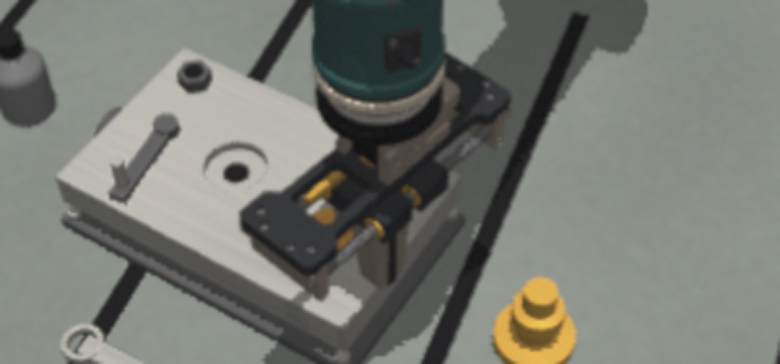

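```bash
python3 - <<'E'
from h import *
D=np.array([.5745,.0278]); u=(REC-D)/np.linalg.norm(REC-D); w=np.array([-u[1],u[0]])
S=D-u*.05
env.movel(P3(S,.0625))
for a in (.035,.055):
    env.movel(P3(S+u*a,.0625),rate=.06)
    r=disc("top",near=D+u*(a-.018)); s=env.sense(); t=s["ee_pos"][:2]
    print(a,r, "rel tcp along/lat",(r[0]-t)@u,(r[0]-t)@w,"to rec",(REC-r[0])@u,(REC-r[0])@w,s["t"],s["ee_pos"],s["wrist_force"])
p,_=viewer.read_camera("top"); 
cv2.imwrite(f"pics/top3.png",cv2.resize(p[130:270,180:480],None,fx=2.6,fy=2.6,interpolation=cv2.INTER_CUBIC)[:,:,::-1])
E
```

```text
0.035 (array([0.56487241, 0.00426616]), ((564.4608764648438, 3.9225387573242188), (25.871061325073242, 40.34318923950195), 64.57888793945312), np.int32(197)) rel tcp along/lat 0.04075523796957782 -0.00047568930197963743 to rec 0.07662095959797462 0.0004393327520281643 6.8167 [0.5800931  0.0420755  0.06252578] [ 0.25343265 -0.07001541  0.04355064]
0.055 (array([ 0.55601978, -0.02117353]), ((555.6940307617188, -22.124202728271484), (12.349498748779297, 35.08702087402344), 72.4945068359375), np.int32(85)) rel tcp along/lat 0.047205125146894046 0.0004845046315429125 to rec 0.04970259041592701 -0.0005345882369659541 7.35 [0.57268426 0.02299494 0.06252795] [-0.13518221  0.33447647  0.25838615]
```

View pics/top3.png

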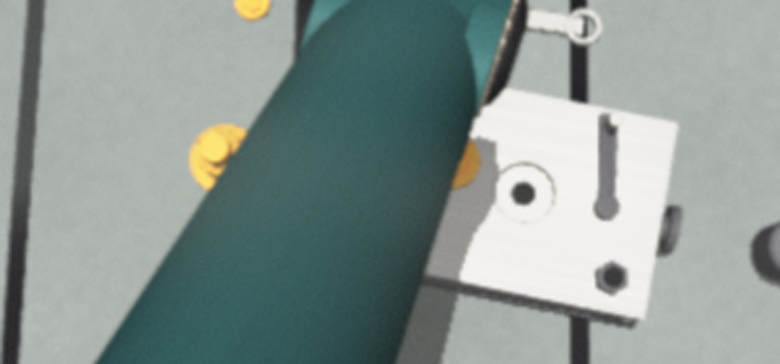

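```bash
cat >> h.py <<'E'
def ellip(c,near,r=.05):
    p,d,rays,eye=cloud(c); W=onplane(rays,eye,.068)
    m=(brass(p)&(np.hypot(W[...,0]-near[0],W[...,1]-near[1])<r)).astype(np.uint8)
    cs,_=cv2.findContours(m,cv2.RETR_EXTERNAL,cv2.CHAIN_APPROX_NONE); k=max(cs,key=cv2.contourArea)[:,0]
    q=W[k[:,1],k[:,0],:2]; a=cv2.minEnclosingCircle(q.astype(np.float32)*1000); return W[m>0].mean(0)[:2],a,p
E
python3 - <<'E'
from h import *
D=np.array([.5745,.0278]); u=(REC-D)/np.linalg.norm(REC-D); w=np.array([-u[1],u[0]])
S=D-u*.05; T=S+u*.055
env.movel(P3(S-u*.01,.0625),rate=.2)
c,a,p=ellip("top",REC-u*.05)
print(c,a,"rel T",(c-T)@u,(c-T)@w,"to rec",(REC-c)@u,(REC-c)@w,env.sense()["t"])
cv2.imwrite(f"pics/top4.png",cv2.resize(p[130:270,180:480],None,fx=2.6,fy=2.6,interpolation=cv2.INTER_CUBIC)[:,:,::-1])
print(tip_of("top","disc")[:4], tip_of("top","recess"))
E
```

```text
[ 0.55964791 -0.00916884] ((559.3557739257812, -9.393152236938477), 19.499977111816406) rel T 0.034838280533205625 -0.00043693671188207046 to rec 0.06220587657537161 0.00043693671188215844 7.925
[{'at': [0.5567, -0.0059, 0.0604], 'score': 0.76}, {'at': [0.3528, -0.0111, -0.0009], 'score': 0.66}] [{'at': [0.5361, -0.0663, 0.0611], 'score': 0.96}]
```

View pics/top4.png

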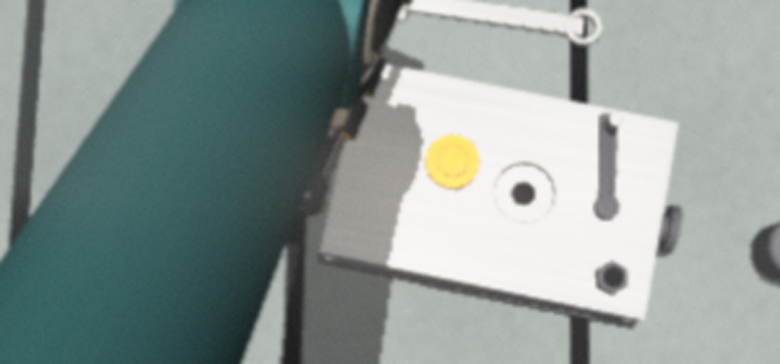

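```bash
python3 - <<'E'
from h import *
D=np.array([.5745,.0278]); u=(REC-D)/np.linalg.norm(REC-D); w=np.array([-u[1],u[0]])
S=D-u*.05
env.movel(P3(S+u*.05,.0625),rate=.15)
env.movel(P3(S+u*(.1172-.001)+w*.0004,.0625),rate=.05)
s=env.sense(); print(s["wrist_force"],s["ee_pos"],s["t"])
env.movel(P3(S-u*.01,.0625),rate=.2)
c,a,p=ellip("top",REC)
print(c,a,"to rec",(REC-c)@u,(REC-c)@w,env.sense()["t"])
cv2.imwrite(f"pics/top5.png",cv2.resize(p[150:250,280:440],None,fx=5,fy=5,interpolation=cv2.INTER_CUBIC)[:,:,::-1])
p,d,r,e=cloud("top"); P=e+r*d[...,None]; m=brass(p)&(np.hypot(P[...,0]-REC[0],P[...,1]-REC[1])<.04)
A=np.c_[P[m][:,:2]-P[m][:,:2].mean(0),np.ones(m.sum())]; print("plane",np.linalg.lstsq(A,P[m][:,2],rcond=None)[0])
E
```

```text
[-0.08195438 -0.1424933  -0.01103516] [ 0.55091722 -0.03378412  0.06244702] 10.05
[ 0.53802135 -0.06388349] ((538.338134765625, -64.07222747802734), 20.321619033813477) to rec 0.003373047007228529 0.0007529146099642127 10.8833
plane [0.14057763 0.19057654 0.06369791]
```

View pics/top5.png

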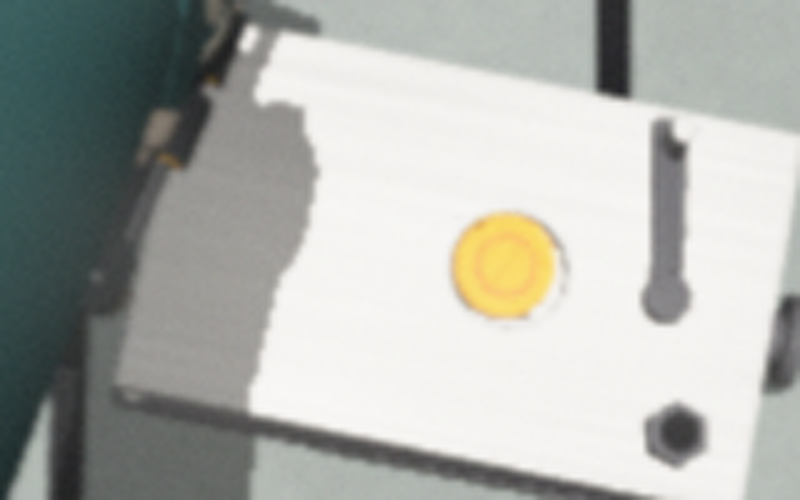

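The disc is tilted about 0.24 rad: its front is in the recess and its back edge is still on the rim, at crop (505,265). It needs a few mm more.

```bash
python3 - <<'E'
from h import *
D=np.array([.5745,.0278]); u=(REC-D)/np.linalg.norm(REC-D); w=np.array([-u[1],u[0]])
S=D-u*.05
env.movel(P3(S+u*.105,.0625),rate=.2)
env.movel(P3(S+u*.1195+w*.0004,.0625),rate=.03)
s=env.sense(); print(s["wrist_force"],s["ee_pos"],s["t"])
env.movel(P3(S-u*.01,.0625),rate=.2)
c,a,p=ellip("top",REC)
print(c,a,"to rec",(REC-c)@u,(REC-c)@w,env.sense()["t"])
cv2.imwrite(f"pics/top6.png",cv2.resize(p[150:250,280:440],None,fx=5,fy=5,interpolation=cv2.INTER_CUBIC)[:,:,::-1])
p,d,r,e=cloud("top"); P=e+r*d[...,None]; m=brass(p)&(np.hypot(P[...,0]-REC[0],P[...,1]-REC[1])<.04)
A=np.c_[P[m][:,:2]-P[m][:,:2].mean(0),np.ones(m.sum())]; print("plane",np.linalg.lstsq(A,P[m][:,2],rcond=None)[0])
E
```

```text
[0.07191662 1.22699978 0.36647164] [ 0.549669   -0.03715257  0.06249587] 12.2917
[ 0.53792822 -0.06546934] ((537.6861572265625, -65.86125946044922), 20.133609771728516) to rec 0.0018613458746297082 0.00026469754202582607 13.1417
plane [-0.00210224 -0.00248571  0.05891261]
```

View pics/top6.png

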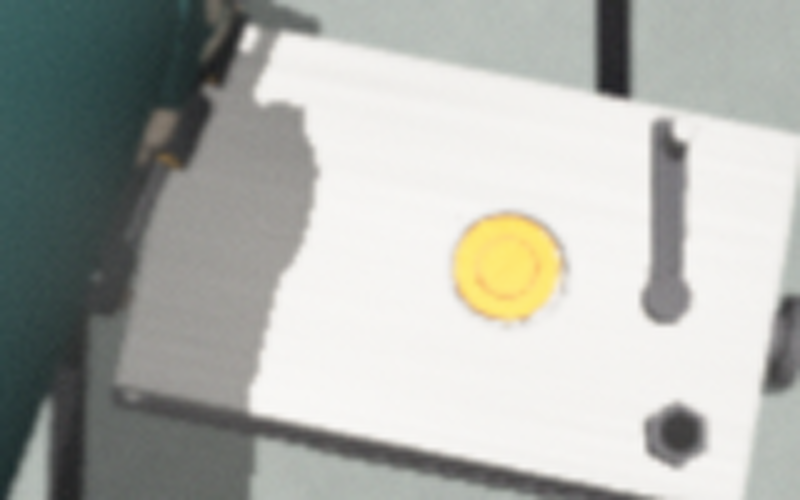

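The disc is seated: it lies flat and its top is at 0.0589. Next is the keeper knob.

```bash
cat >> h.py <<'E'
def kp(th,back=.016): 
    r=np.cos(th)*VY+np.sin(th)*VX; t=np.sin(th)*VY-np.cos(th)*VX
    return PIV+.065*r-t*back,t
E
python3 - <<'E'
from h import *
k=tip_of("top","keeper_knob"); print(k)
K=np.array([.5905,-.1322])-PIV; th0=np.arctan2(K@VX,K@VY); print("th0",th0,np.linalg.norm(K),PIV)
print("oil",tip_of("top","oil")[:2])
for s in (1,-1):
    for th,b in ((th0,.045),(1.0,.016),(.5,.016),(0,.016)):
        a,t=kp(th,b); print(s,th,a,np.round(solver.inverse_kinematics(P3(a,.078),ori(s*t)),2) if solver.inverse_kinematics(P3(a,.078),ori(s*t)) is not None else None)
E
```

```text
[{'at': [0.5904, -0.1309, 0.0962], 'score': 0.6}]
th0 1.4007894380547448 0.0650069713569245 [ 0.525501 -0.131182]
oil [{'at': [0.496, -0.287, -0.0041], 'score': 0.77}]
1 1.4007894380547448 [ 0.58978747 -0.17719375] [-0.53  0.93  1.18  1.84 -0.98  1.1  -2.13]
1 1.0 [ 0.59174971 -0.12159102] [-0.61  0.86  1.12  1.87 -0.91  1.04 -1.85]
1 0.5 [ 0.57904155 -0.0910038 ] [-0.62  0.77  1.02  1.91 -0.82  0.95 -1.46]
1 0 [ 0.5532248 -0.0702536] [-0.61  0.66  0.91  1.98 -0.7   0.85 -1.07]
-1 1.4007894380547448 [ 0.58978747 -0.17719375] [-0.11  0.61  0.47  1.81 -0.37  0.81  0.53]
-1 1.0 [ 0.59174971 -0.12159102] [-0.13  0.58  0.37  1.84 -0.29  0.78  0.77]
-1 0.5 [ 0.57904155 -0.0910038 ] [-0.09  0.54  0.25  1.88 -0.18  0.75  1.14]
-1 0 [ 0.5532248 -0.0702536] [-0.03  0.49  0.12  1.94 -0.09  0.71  1.53]
```

```bash
python3 - <<'E'
from h import *
e=env.sense()["ee_pos"]; env.movel([e[0],e[1],.18],rate=.2)
a,t=kp(1.4,.045); env.reach(P3(a,.18),ori(-t)); env.movel(P3(a,.078))
print(env.sense()["t"],env.sense()["wrist_force"])
p,_=viewer.read_camera("scene"); cv2.imwrite("pics/scene7.png",cv2.resize(p[130:270,180:480],None,fx=2.6,fy=2.6)[:,:,::-1])
for th in np.linspace(1.4,.5,6):
    a,t=kp(th,.017); env.movel(P3(a,.078),ori(-t),rate=.06)
    s=env.sense(); print(round(th,2),s["t"],s["wrist_force"])
p,_=viewer.read_camera("scene"); cv2.imwrite("pics/scene8.png",cv2.resize(p[130:270,180:480],None,fx=2.6,fy=2.6)[:,:,::-1])
E
```

```text
15.8833 [-0.94559979 -0.29741721  0.09121602]
1.4 16.55 [-0.19833235  0.12784779  0.61155083]
1.22 16.9 [-0.0985042  -0.55186924  0.4100909 ]
1.04 17.25 [-0.52851553  0.33296783 -0.45309252]
0.86 17.6 [ 0.51150045 -0.38492925 -0.63313352]
0.68 17.95 [-0.71646822 -0.80964595  0.23046872]
0.5 18.3 [ 0.71712341 -0.42064527 -0.26649258]
```

View pics/scene8.png

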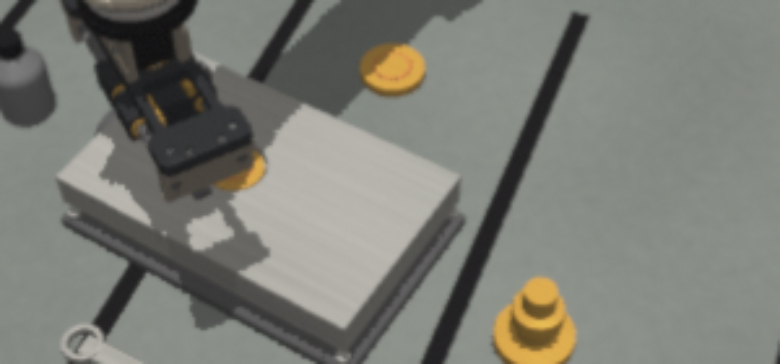

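View pics/scene7.png

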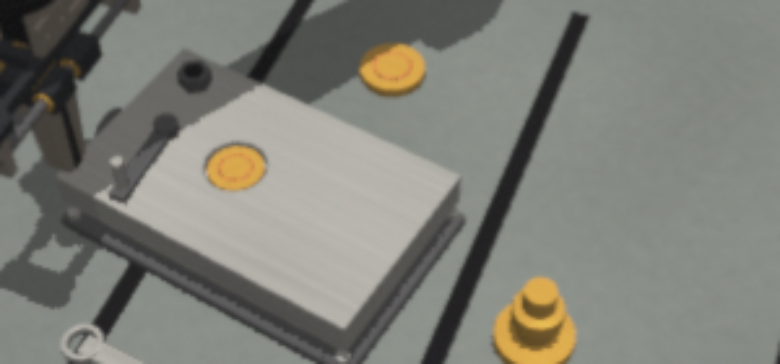

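The keeper is moving with the fingers, and its arm tip shows near (203,190). I'll continue to 0.

```bash
python3 - <<'E'
from h import *
for th in (.32,.16,.0):
    a,t=kp(th,.017); env.movel(P3(a,.078),ori(-t),rate=.05)
a,t=kp(0,.05); env.movel(P3(a,.078)); 
env.movel(P3(a,.2),rate=.2); env.movel([.55,.2,.22],rate=.25)
print(env.sense()["t"])
for c in ("scene","top"):
    p,d,r,e=cloud(c); P=e+r*d[...,None]
    m=(P[...,2]>.078)&(P[...,2]<.105)&(np.hypot(P[...,0]-.525,P[...,1]+.131)<.1)&(d>0)&~brass(p)
    K=P[m].mean(0); v=K[:2]-PIV; print(c,m.sum(),K,"theta",np.arctan2(v@VX,v@VY))
    n=tip_of(c,"keeper_knob"); 
    for x in n[:2]: v=np.array(x["at"][:2])-PIV; print("net",x,np.arctan2(v@VX,v@VY),np.linalg.norm(v))
    m=brass(p)&(np.hypot(P[...,0]-REC[0],P[...,1]-REC[1])<.04); print("disc z",np.median(P[m][:,2]),m.sum())
    y0,x0=(150,280) if c=="top" else (150,180)
    cv2.imwrite(f"pics/{c}9.png",cv2.resize(p[y0:y0+100,x0:x0+160],None,fx=5,fy=5,interpolation=cv2.INTER_CUBIC)[:,:,::-1])
E
```

```text
21.8667
scene 45 [ 0.54127202 -0.06652874  0.08991707] theta 0.05359241456950739
net {'at': [0.5421, -0.0658, 0.0963], 'score': 0.64} 0.06295707567882465 0.06745615409286246
net {'at': [0.538, -0.0478, -0.0], 'score': 0.36} -0.03687479304583756 0.08431359869558411
disc z 0.058834533198175554 184
top 25 [ 0.53944802 -0.06650388  0.09233144] theta 0.026717845605125936
net {'at': [0.5371, -0.0688, 0.0953], 'score': 0.61} -0.0018316705206325862 0.06345116803495428
disc z 0.05857140506982583 31
```

View pics/top9.png

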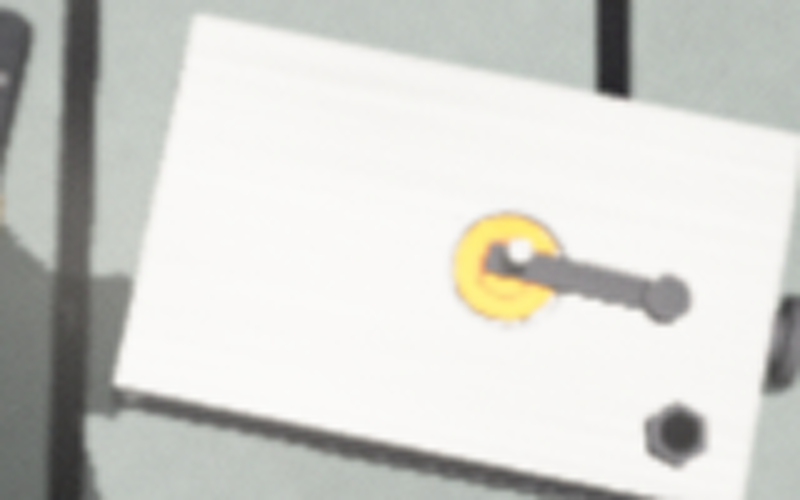

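View pics/scene9.png

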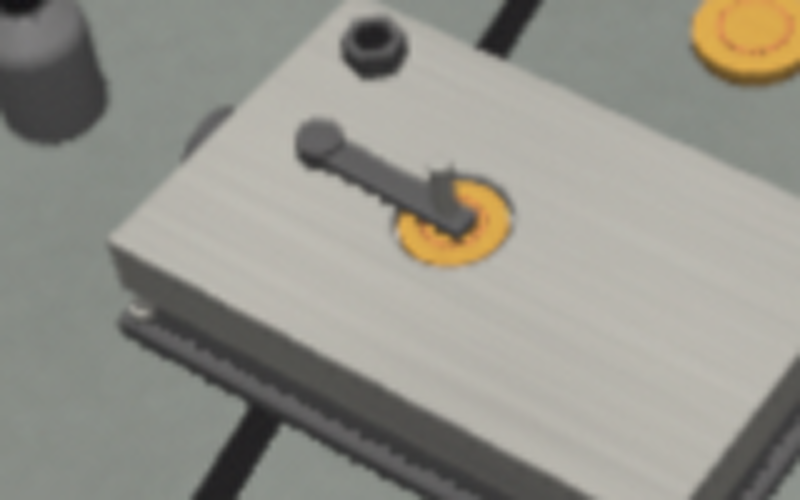

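The arm lies across the disc: top crop shows the pivot at (665,298) and the knob at (515,250). The disc is flat in the recess and the robot is clear.

```bash
python3 - <<'E'
from station import *
print(env.sense()["t"],env.sense()["wrist_force"]); print(workorder.finish_job())
E
```

```text
22.0667 [ 0.12141652  0.19333526 -0.15011667]
the job is handed in; nothing more can be done
None
```

The job is handed in at about 22 s: the disc is seated in the recess and the keeper arm lies across it. No verdict was reported.

**Disc:** I pushed it along a straight line into the recess with the closed fingertips. After the first run it sat tilted by about 0.24 rad on the rim, so I pushed 3 mm further and it dropped flat. Before I moved the keeper, the plane fit showed a tilt of about 0.003 rad. The disc's top was at z = 58.9 mm, 1 mm below the valve's top face, as a seated disc should be. After the keeper swing the top was still at 58.6 to 58.8 mm.

**Keeper:** I pushed it round by the knob. My depth measurements put it at 0.03 rad (top camera) and 0.05 rad (scene camera), and the best network readings gave 0.00 and 0.06 rad. All are well inside the 0.2 rad limit.

**Other checks:**
- **Robot:** it was backed off clear of everything.
- **Nut, fitting, spanner and oil bottle:** none was touched on purpose. The nut and oil bottle looked in place in the last pictures. I did not re-measure any of the four.
- **Disc centre:** the top camera put it about 2 mm from the recess centre. That is the limit of the clearance and of the calibration, and inside the 4 mm allowed.
- **Network error:** the scene camera also gave one low-score knob reading at table height (0.36). I ignored it as false.

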